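# Flip the batch tag of the finished leaves

## Robot

A 6-joint arm with a two-finger parallel gripper is mounted at the origin on the work surface. World frame = base frame: x ahead of the robot, y to its left, z up, the work surface at z = 0. Lengths are in mm, angles in rad, forces in N, time in s.
With the tool pointing down it reaches from about 425 to 925 mm from the base axis. Payload 12.5 kg.
Tool frame: the origin (TCP) lies between the finger pads; the fingertips stand 14 mm ahead of it and the grasp point (between the pads) lies 5 mm behind it; z points along the fingers, y is the line along which they close (so a half turn about z gives the same grasp; the last joint's range is limited). The gripper opens to 85 mm and grips with 20 to 120 N. Pads are 22 mm wide; open, the fingers measure 114 mm over their backs; the gripper's body (76 mm by 85 mm) begins 54 mm behind the grasp point. The pads swing forward as they close: fully open they stand 13 mm farther back than shut.
Start: joints at [1.218, 0.491, 1.559, -0, 1.092, -0.106], TCP at [152.67, 606.082, 245.327] pointing down, gripper open.
Joint ranges: [-3.1, 3.1], [-0.84, 2.19], [0.05, 2.79], [-1.13, 4.28], [0.06, 2.93], [-2.69, 2.69]. Speed limits (rad/s): [2.22, 2.22, 2.79, 3.14, 3.14, 3.14].

## Interface

Orientations are given as a unit quaternion [w, x, y, z].
In Python, from cell import robot, viewer, close_job, models gives the robot as it stands.
- The arm moves only by the tool play_rows, never from a script. Its argument "increments" is a list of rows, each a list of 5 numbers: the shift along the tool's x, y, z in mm, then the turn about the tool's z in degrees, then the opening, from -1 (shut) to 1 (fully open), so that 0 is half open. A call has 1 to 20 rows; each row is the pose to reach, as a shift and turn from the pose commanded when the call began, along the tool's axes at that moment; what a row does not reach only later rows make up. A row lasts 1/12 s, in which the tool goes at most 41.7 mm and 7.16 degrees, less where a joint would pass 70% of its speed; a pose out of reach is approached as far as the arm can. A call with a gripper value outside its range is refused whole. The fingers move at their own pace and stop on an object; the grip force is fixed at half the most. Time passes only in rows, so rows that repeat a pose let the fingers close. It gives the time, the measured TCP pose, the force, the opening and the grip force at its end, in the units of the state.
- robot.get_state(): the state, without advancing time (a new reading comes with each control period).
- viewer.read_camera(name): name is "side" or "top" or "wrist"; returns (picture, depth): 384x512x3 uint8, red, green, blue; 384x512 float32, mm along the optical axis (not along the pixel's ray), 0 where there is no reading.
- viewer.calibration(name): a dict with "fov_y" (degrees; the focal length in pixels is half the picture's height over the tangent of half this angle, whatever the lens; pixels are square), "cx", "cy" (the principal point, pixels), "R" (3x3) and "t" (3): a world point X has camera coordinates R X + t; the wrist camera has in their place "hand_eye" (4x4, takes a point from camera to tool coordinates, whose origin is the TCP and whose axes are the flange's). Camera axes: x right, y down, z forward; pixel columns grow to the right and rows downward; lengths in mm; the calibration is good to about 2 mm. A picture is of the moment at which its call begins: read the wrist's pose just before it. calibration takes no time and is no camera call.
- close_job(): hands the job in; it is judged then, once.
Trained networks look in the newest picture that a camera, given by its name, has taken for a name from the list of things; names that differ only in an ending like _2 or _b are one class to them, and where a whole thing is asked for, a point or a joint stands for the part that bears it (a point fixed in the world has none). Each returns a list of dicts, best first, with "conf" (0 to 1); they miss things now and then, are a little off and sometimes report something else, mostly with a low value. They report only what shows in the picture. A call takes as long as a camera call.
- models.spot_in(camera, label): "xy" ([column, row] in pixels, amid what is visible of it).
The state is a dict: "t": time; "joints": joint angles; "joint_vel": joint speeds; "tau": joint torques, N m; "position": TCP position; "orientation": TCP orientation; "wrist_force": force on the tool from outside, world axes, zero at the start; "torque": the same for the moment, N m; "opening": finger opening in mm; "gripper_force": force on a finger pad.
Only numpy, scipy, OpenCV 4.12 (cv2) and the standard library are available. Lean on these libraries where they do the work, as an engineer would, in place of code of your own. Each camera call takes 0.05 s, during which the arm holds its last target. There are 200 camera calls.

## Task

The brass leaves are polished: with a fingertip, push the hinged tag on the front of the tray of leaves up and right over its pin until it lies flat pointing into the tray, so that its ringed face shows. Push it gently, do not pinch, flick or bend it. Leave the tags of the other two trays, the castings and everything else on the bench as they are.

Things in the scene. Friction and masses are not known exactly. Their poses are not given: they have to be found in the camera images.
- tray_leaves: Grey folded-steel tray that holds three flat brass leaf castings; 180 long (x), 130 wide (y), 80 high, walls 3, a bead round the rim (top at 83). Heavy, does not move. Origin: centre of its underside, on the bench. Its -x axis points out of its front, roughly towards the robot; its hinged tag is on the middle of the front wall. The three trays may stand in any order.
- hinge_leaves (a point): Centre of the hinge pin of this tray's tag, above the middle of the tray's front wall, 94 above the bench; axes as the tray's: the pin runs along y. Two steel ears at 33.5 either side carry the pin and reach 7 above and 8 before and behind it. A steel rest tongue 22 wide reaches 28 out before and behind the pin, 5 to 7.5 below it; further out the space under the tag is free.
- tag_leaves (a joint): Hinge angle (rad) of the brass tag on the tray of leaves: 0 = flat, pointing out from the tray's front, plain face up; 1.57 = upright; 3.14 = fully over, flat, pointing into the tray, ringed face up. Hard stops at 0 and 3.14. The tag to flip. Stiff hinge: it stays at any angle and takes about 0.5 to 1.5 N at its free edge to move, all the way over. Starts between 0 and 0.35.
- tray_rosettes: Grey folded-steel tray that holds three round brass rosettes; 180 long (x), 130 wide (y), 80 high, walls 3, a bead round the rim (top at 83). Heavy, does not move. Origin: centre of its underside, on the bench. Its -x axis points out of its front, roughly towards the robot; its hinged tag is on the middle of the front wall. The three trays may stand in any order.
- hinge_rosettes (a point): Centre of the hinge pin of this tray's tag, above the middle of the tray's front wall, 94 above the bench; axes as the tray's: the pin runs along y. Two steel ears at 33.5 either side carry the pin and reach 7 above and 8 before and behind it. A steel rest tongue 22 wide reaches 28 out before and behind the pin, 5 to 7.5 below it; further out the space under the tag is free.
- tag_rosettes (a joint): Hinge angle (rad) of the brass tag on the tray of rosettes: 0 = flat, pointing out from the tray's front, plain face up; 1.57 = upright; 3.14 = fully over, flat, pointing into the tray, ringed face up. Hard stops at 0 and 3.14. Same stiff hinge. Starts between 0 and 0.2; leave it.
- tray_finials: Grey folded-steel tray that holds three turned brass finials; 180 long (x), 130 wide (y), 80 high, walls 3, a bead round the rim (top at 83). Heavy, does not move. Origin: centre of its underside, on the bench. Its -x axis points out of its front, roughly towards the robot; its hinged tag is on the middle of the front wall. The three trays may stand in any order.
- hinge_finials (a point): Centre of the hinge pin of this tray's tag, above the middle of the tray's front wall, 94 above the bench; axes as the tray's: the pin runs along y. Two steel ears at 33.5 either side carry the pin and reach 7 above and 8 before and behind it. A steel rest tongue 22 wide reaches 28 out before and behind the pin, 5 to 7.5 below it; further out the space under the tag is free.
- tag_finials (a joint): Hinge angle (rad) of the brass tag on the tray of finials: 0 = flat, pointing out from the tray's front, plain face up; 1.57 = upright; 3.14 = fully over, flat, pointing into the tray, ringed face up. Hard stops at 0 and 3.14. Same stiff hinge. Starts already swung over, 2.95 to 3.14; leave it.
- face_leaves (a point): Middle of the plate of the leaves' tag, midway through its thickness; moves with the tag. The tag is a brass plate 56 wide (along the pin) and 3 thick (9 where rolled round the pin), its mid-plane through the pin axis; this point is 37 and the free edge 64 from the pin axis. -x points from the pin to the free edge, z out of the plain face. The other tags are alike.
- leaf0: Loose flat brass leaf casting, about 115 x 40 x 9, lying in the tray of leaves; origin: centre of its underside.
- leaf1: Loose flat brass leaf casting, about 115 x 40 x 9, lying in the tray of leaves; origin: centre of its underside.
- leaf2: Loose flat brass leaf casting, about 115 x 40 x 9, lying in the tray of leaves; origin: centre of its underside.
- rosette0: Loose round brass rosette casting, 54 across, 17 high, lying in the tray of rosettes; origin: centre of its underside.
- rosette1: Loose round brass rosette casting, 54 across, 17 high, lying in the tray of rosettes; origin: centre of its underside.
- rosette2: Loose round brass rosette casting, 54 across, 17 high, lying in the tray of rosettes; origin: centre of its underside.
- finial0: Loose turned brass finial, 28 across, 45 high, standing in the tray of finials; origin: centre of its underside.
- finial1: Loose turned brass finial, 28 across, 45 high, standing in the tray of finials; origin: centre of its underside.
- finial2: Loose turned brass finial, 28 across, 45 high, standing in the tray of finials; origin: centre of its underside.
- compound_bar: Loose reddish bar of polishing compound, 85 x 30 x 30, lying between the fronts of the left and middle trays; origin: centre of its underside.
- cup: Loose turned brass candle cup, 30 across, 48 high, standing between the fronts of the middle and right trays; origin: centre of its underside.
- file: Loose flat hand file with a wooden handle, 275 long (along its x, handle to -x), 25 high, lying before the trays to the left; origin: on the bench under the tang end of its blade.
- brush: Loose hand brush lying before the trays to the right, along its x.
- mug: Loose blue mug, 80 across, 95 high, standing right of the trays; origin: centre of its underside.

How it is judged (in metres and radians):
On the way:
1. the leaves' tag is pushed up past upright (value of joint tag_leaves above 1.65 rad), for 0.05 s.
At the end, for the whole second after the job is handed in: The tag of the tray of leaves lies over into the tray within 0.17 rad (10 degrees) of flat and is at rest; the rosettes' tag is still below 0.45 rad and the finials' tag above 2.75 rad, and every casting and bystander within 20 mm (value of joint tag_leaves above 2.97 rad and velocity of joint tag_leaves between -0.1 and 0.1 rad/s and value of joint tag_rosettes below 0.45 rad and value of joint tag_finials above 2.75 rad and distance of each of leaf0, leaf1, leaf2, rosette0, rosette1, rosette2, finial0, finial1, finial2, compound_bar, cup, file, brush, mug from where it was at the start of the episode below 0.02 m); the robot touches nothing.
It fails at once if the tag is pinched between the fingers instead of pushed (the grasp point lies inside the plate) (z of the grasp point in the frame of face_leaves between -0.003 and 0.003 m and x of the grasp point in the frame of face_leaves between -0.027 and 0.025 m and y of the grasp point in the frame of face_leaves between -0.028 and 0.028 m).
It fails at once if the tag is flicked over (faster than 8 rad/s) (velocity of joint tag_leaves above 8 rad/s or velocity of joint tag_leaves below -8 rad/s).
It fails at once if the thin tag is bent (pressed with more than 40 N) (contact force between the fingers and tag_leaves above 40 N).
It fails at once if another tray's tag is turned by more than about 0.2 rad (value of joint tag_rosettes above 0.45 rad or value of joint tag_finials below 2.75 rad).
It fails at once if a casting in a tray or anything else loose on the bench is lifted or shifted by more than 20 mm (distance of any of leaf0, leaf1, leaf2, rosette0, rosette1, rosette2, finial0, finial1, finial2, compound_bar, cup, file, brush, mug from where it was at the start of the episode above 0.02 m).
It also fails if it takes over 42 s, if anything falls off the work surface, if the arm or the gripper's body presses on something with over 40 N, if the wrist force passes 120 N, or if a joint passes its speed limit or range.

## Working session

There is one attempt and no reset: what is moved stays moved. The work goes in short steps, Python scripts to look and compute and a tool call to move; the robot and the scene stay as the last step left them, time stands still between calls to the robot, and variables do not carry over. Pictures are saved under pics/ and viewed, at most 10 in all, crops included, and the job is handed in when it is done.

Besides the shell and the picture viewer there is one more tool, called after "Call:" as name(argument=value, ...), one argument or row to a line, values as JSON. play_rows: Moves the arm, as the interface text tells. Its arguments: {"type":"object","properties":{"increments":{"type":"array"}},"required":["increments"]}

```bash
mkdir -p pics; cat > h.py <<'E'
import numpy as np, cv2
from cell import robot, viewer, close_job, models
def world(cam,depth,uv,cal=None):
    c=viewer.calibration(cam); f=192/np.tan(np.radians(c["fov_y"])/2)
    uv=np.atleast_2d(uv).astype(float); z=depth[uv[:,1].astype(int),uv[:,0].astype(int)]
    P=np.c_[(uv[:,0]-c["cx"])/f*z,(uv[:,1]-c["cy"])/f*z,z]
    R=np.array(c["R"]);t=np.array(c["t"])
    return (P-t)@R
E
python3 - <<'E'
from h import *
s=robot.get_state();print(s["position"],s["orientation"],s["opening"],s["t"])
for cam in("top","side"):
    p,d=viewer.read_camera(cam);cv2.imwrite(f"pics/{cam}0.png",p[:,:,::-1]);np.save(cam+"0.npy",d)
    for l in("tray_leaves","tag_leaves","leaf0","tag_rosettes","tag_finials","hinge_leaves","cup","compound_bar"):
        for r in models.spot_in(cam,l)[:3]:
            print(cam,l,np.round(r["xy"]),round(r["conf"],2),world(cam,d,r["xy"]).round())
E
```

```text
[152.58422046 605.85796303 244.71030912] [-1.38101535e-04  1.23098314e-01  9.92394307e-01 -5.71346835e-04] 85.55618547426977 0.0
top tray_leaves [144. 157.] 0.86 [[645. 268.   1.]]
top tray_leaves [222. 145.] 0.46 [[678.  35.   5.]]
top tag_leaves [141. 181.] 0.77 [[562. 241. 101.]]
top leaf0 [138. 144.] 0.86 [[681. 280.  12.]]
top leaf0 [156. 142.] 0.67 [[687. 229.  14.]]
top leaf0 [161. 147.] 0.52 [[673. 213.   9.]]
top tag_rosettes [214. 178.] 0.71 [[569.  45. 101.]]
top hinge_leaves [146. 157.] 0.79 [[644. 262.   4.]]
top cup [139. 145.] 0.15 [[677. 280.  12.]]
top compound_bar [185. 222.] 0.7 [[451. 136.  34.]]
side tray_leaves [153. 221.] 0.67 [[727. 222.   6.]]
side tag_leaves [177. 240.] 0.8 [[561. 255. 102.]]
side tag_leaves [330. 126.] 0.16 [[ 481. -445.   83.]]
side leaf0 [155. 230.] 0.78 [[690. 243.  13.]]
side leaf0 [165. 222.] 0.74 [[689. 201.   9.]]
side leaf0 [152. 237.] 0.49 [[682. 267.  11.]]
side tag_rosettes [223. 194.] 0.59 [[572.  35.  92.]]
side tag_finials [285. 136.] 0.57 [[ 568. -292.  101.]]
side tag_finials [178. 238.] 0.22 [[562. 249. 104.]]
side hinge_leaves [153. 218.] 0.6 [[736. 212.   5.]]
side cup [179. 241.] 0.49 [[552. 254. 104.]]
side compound_bar [232. 250.] 0.7 [[442. 145.  22.]]
```

View pics/top0.png

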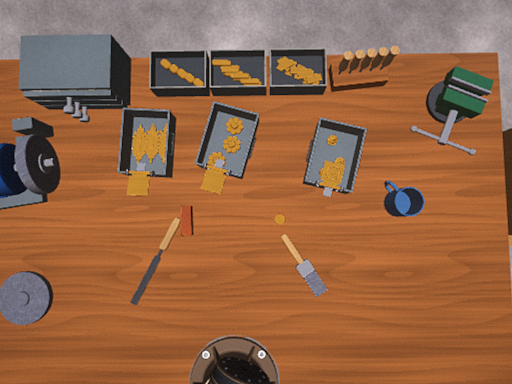

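View pics/side0.png

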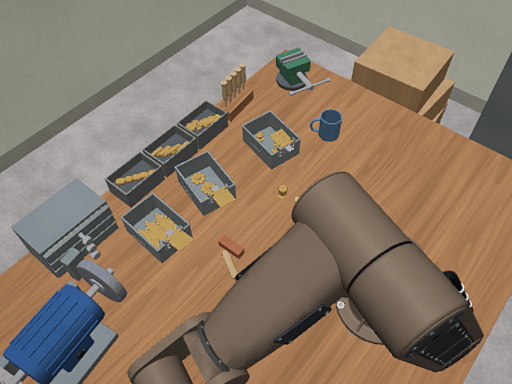

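```bash
python3 - <<'E'
from h import *
p=cv2.imread("pics/top0.png");d=np.load("top0.npy")
h=cv2.cvtColor(p,cv2.COLOR_BGR2HSV)
m=(h[:,:,1]>150)&(h[:,:,0]>15)&(h[:,:,0]<30)&(h[:,:,2]>120)
v,u=np.nonzero(m[160:200,115:165]);uv=np.c_[u+115,v+160]
W=world("top",d,uv);W=W[W[:,2]>70]
print(len(W),cv2.minAreaRect(W[:,:2].astype(np.float32)),W.min(0),W.max(0))
print(np.polyfit(W[:,0],W[:,2],1))
# tray rim
vv,uu=np.mgrid[95:200,100:190];A=world("top",d,np.c_[uu.ravel(),vv.ravel()])
A=A[(A[:,2]>70)&(A[:,2]<92)&(A[:,0]>530)];print(cv2.minAreaRect(A[:,:2].astype(np.float32)))
np.set_printoptions(suppress=True,precision=2)
c=viewer.calibration("wrist");print(c)
s=robot.get_state();w,x,y,z=s["orientation"]
from scipy.spatial.transform import Rotation as Ro
R=Ro.from_quat([x,y,z,w]).as_matrix();print(R);
print((np.array([470,250,300])-s["position"])@R)
E
```

```text
475 ((524.8016357421875, 91.19196319580078), (391.66424560546875, 69.46229553222656), 78.73033142089844) [452.46928239 -94.07676306  76.02425288] [ 589.71626041  278.83173876 1106.03041356]
[ -1.2606688  807.25481723]
((694.6389770507812, 274.7752685546875), (202.6860809326172, 224.35658264160156), 86.8494644165039)
{'fov_y': 63.099354976274945, 'cx': 253.17259923021663, 'cy': 194.14937824017196, 'hand_eye': array([[  -0.  ,   -0.95,   -0.32,   80.65],
       [   1.  ,   -0.  ,    0.  ,   -1.93],
       [  -0.  ,   -0.32,    0.95, -128.78],
       [   0.  ,    0.  ,    0.  ,    1.  ]])}
[[-0.97  0.24  0.  ]
 [ 0.24  0.97  0.  ]
 [-0.    0.   -1.  ]]
[-394.7  -267.76  -54.67]
```

Call:
play_rows(
  increments=[
    [-60, -40, -20, -3, -1],
    [-120, -80, -40, -6, -1],
    [-180, -120, -55, -9, -1],
    [-240, -160, -55, -12, -1],
    [-300, -200, -55, -14, -1],
    [-350, -235, -55, -14, -1],
    [-395, -268, -55, -14, -1],
    [-395, -268, -55, -14, -1],
    [-395, -268, -55, -14, -1],
    [-395, -268, -55, -14, -1],
    [-395, -268, -55, -14, -1],
    [-395, -268, -55, -14, -1],
    [-395, -268, -55, -14, -1],
    [-395, -268, -55, -14, -1],
    [-395, -268, -55, -14, -1],
    [-395, -268, -55, -14, -1],
    [-395, -268, -55, -14, -1],
    [-395, -268, -55, -14, -1],
  ],
)

```text
t: 2.4
position: [469.7, 250.5, 300.4]
orientation: [0.0, 0.0, 1.0, 0.0]
wrist_force: [-0.2, -0.7, -0.1]
opening: 0.3
gripper_force: 0.0
```

```bash
cat >> h.py <<'E'
from scipy.spatial.transform import Rotation as Ro
def pose():
    s=robot.get_state();w,x,y,z=s["orientation"];return np.array(s["position"]),Ro.from_quat([x,y,z,w]).as_matrix(),s
def wrist(name):
    P,R,s=pose();p,d=viewer.read_camera("wrist");cv2.imwrite(f"pics/{name}.png",p[:,:,::-1])
    c=viewer.calibration("wrist");f=192/np.tan(np.radians(c["fov_y"])/2);H=np.array(c["hand_eye"])
    v,u=np.mgrid[0:384,0:512];C=np.stack([(u-c["cx"])/f*d,(v-c["cy"])/f*d,d],-1)
    W=((C@H[:3,:3].T+H[:3,3])@R.T)+P
    W[d==0]=np.nan
    return p,W
E
python3 - <<'E'
from h import *
P,R,s=pose();print(P.round(1),R.round(3),s["opening"],s["t"],s["wrist_force"])
p,W=wrist("w1");np.save("w1.npy",W)
for l in("tag_leaves","leaf0"):
  for r in models.spot_in("wrist",l)[:2]: u,v=map(int,r["xy"]);print(l,u,v,r["conf"],W[v,u])
E
```

```text
[469.7 250.5 300.4] [[-1.     0.001  0.   ]
 [ 0.001  1.     0.   ]
 [-0.     0.    -1.   ]] 0.341145182945209 2.4 [-0.24991916 -0.6669298  -0.13617739]
tag_leaves 250 232 0.66 [542.76318448 244.96359648 103.19698519]
tag_leaves 246 242 0.52 [458.88280324 245.05118556 291.76464143]
leaf0 216 279 0.62 [667.37412204 190.70435717   9.38218908]
```

View pics/w1.png

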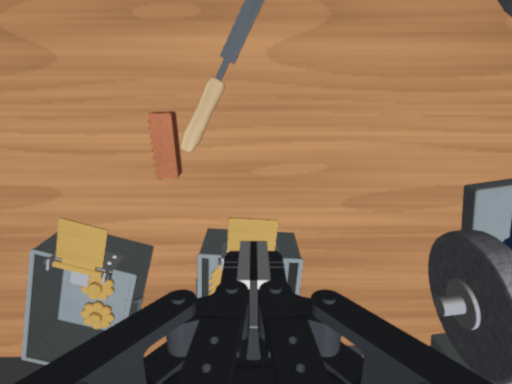

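```bash
python3 - <<'E'
from h import *
W=np.load("w1.npy");p=cv2.imread("pics/w1.png");h=cv2.cvtColor(p,cv2.COLOR_BGR2HSV)
for v in (219,222,226,230,234,238,242,246,250,254):
    for u in (226,230,235,270,274,278): print(W[v,u].round(),end=" ")
    print()
sub=np.zeros(p.shape[:2],bool);sub[205:256,215:290]=1
m=sub&(W[:,:,2]>88)&(W[:,:,2]<135)
Q=W[m];A=np.c_[Q[:,:2],np.ones(len(Q))];k=np.linalg.lstsq(A,Q[:,2],rcond=None)[0];print(len(Q),k,np.abs(Q[:,2]-A@k).max(),Q.min(0),Q.max(0))
v,u=np.nonzero(m)
fe=[W[v[u==c].min(),c] for c in range(u.min()+2,u.max()-1)]
fe=np.array(fe);print(fe[:,:].round(1)[::5],np.polyfit(fe[:,1],fe[:,0],1))
rim=(W[:,:,2]>75)&(W[:,:,2]<88);rim[:,:195]=0;rim[:,305:]=0
v,u=np.nonzero(rim);X=W[rim];print(len(X),cv2.minAreaRect(X[:,:2].astype(np.float32)),X.min(0),X.max(0))
E
```

```text
[570. 208.   1.] [525. 223. 107.] [525. 228. 106.] [571. 274.  -1.] [570. 280.   0.] [570. 285.   1.] 
[575. 208.   0.] [529. 223. 106.] [529. 228. 106.] [529. 268. 106.] [529. 272. 106.] [575. 286.   0.] 
[582. 208.   0.] [534. 222. 105.] [534. 228. 106.] [534. 268. 106.] [534. 272. 106.] [582. 286.   1.] 
[586. 208.   4.] [540. 222. 103.] [539. 228. 106.] [540. 268. 105.] [539. 272. 105.] [588. 286.   1.] 
[587. 209.  16.] [545. 222. 104.] [545. 228. 104.] [545. 268. 105.] [545. 272. 104.] [590. 285.  11.] 
[587. 210.  30.] [550. 222. 103.] [550. 228. 103.] [551. 268. 102.] [550. 273. 104.] [591. 284.  22.] 
[587. 211.  42.] [556. 222. 101.] [556. 227. 102.] [556. 268. 102.] [557. 273. 101.] [591. 283.  34.] 
[583. 213.  60.] [562. 221. 100.] [562. 227. 100.] [562. 268. 101.] [562. 273. 102.] [588. 282.  52.] 
[584. 214.  70.] [568. 221.  99.] [568. 227.  99.] [568. 268.  99.] [568. 273. 100.] [588. 281.  63.] 
[584. 214.  81.] [463. 237. 296.] [463. 240. 297.] [463. 257. 296.] [463. 258. 296.] [463. 260. 297.] 
1283 [-1.82182198e-01  1.19511674e-02  1.99886418e+02] 7.495333463787929 [523.74911714 210.54194454  89.49828522] [579.41739751 275.80384389 108.53316845]Traceback (most recent call last):
  File "<stdin>", line 10, in <module>
    return umr_minimum(a, axis, None, out, keepdims, initial, where)
ValueError: zero-size array to reduction operation minimum which has no identity
```

Call:
play_rows(
  increments=[
    [-8, -1, 30, 0, -1],
    [-16, -2.5, 60, 0, -1],
    [-25, -2.5, 90, 0, -1],
    [-25, -2.5, 120, 0, -1],
    [-25, -2.5, 150, 0, -1],
    [-25, -2.5, 180, 0, -1],
    [-25, -2.5, 206, 0, -1],
    [-25, -2.5, 206, 0, -1],
    [-27, -2.5, 206, 0, -1],
    [-30, -2.5, 206, 0, -1],
    [-32, -2.5, 206, 0, -1],
    [-34, -2.5, 206, 0, -1],
    [-36, -2.5, 206, 0, -1],
    [-36, -2.5, 206, 0, -1],
  ],
)

```text
t: 3.72
position: [506.9, 247.2, 95.1]
orientation: [0.001, 0.001, 1.0, 0.0]
wrist_force: [0.2, 0.6, -0.6]
opening: -0.2
gripper_force: 0.0
```

Call:
play_rows(
  increments=[
    [-2, 0, 0, 0, -1],
    [-4, 0, -1, 0, -1],
    [-6, 0, -3, 0, -1],
    [-7, 0, -7, 0, -1],
    [-8, 0, -11, 0, -1],
    [-9, 0, -14, 0, -1],
    [-10.5, 0, -18, 0, -1],
    [-12.5, 0, -22, 0, -1],
    [-13, 0, -23, 0, -1],
  ],
)

```text
t: 4.47
position: [518.4, 246.9, 117.9]
orientation: [-0.001, 0.001, 1.0, -0.0]
wrist_force: [-6.7, -1.5, 0.6]
opening: 0.0
gripper_force: 3.8
```

```bash
python3 - <<'E'
from h import *
P,R,s=pose();print(P.round(1),s["wrist_force"])
p,W=wrist("w2");np.save("w2.npy",W)
for v in range(190,260,5): print(v,W[v,228].round(),W[v,232].round(),W[v,274].round(),W[v,280].round())
cv2.imwrite("pics/w2c.png",cv2.resize(p[:,:,::-1],None,fx=1,fy=1)[100:300,150:360])
E
```

```text
[518.4 246.9 117.9] [-6.72698702 -1.45540423  0.63299193]
190 [516. 224.  -1.] [516. 227.  -0.] [515. 262.   2.] [516. 267.  -0.]
195 [519. 224.   2.] [520. 227.  -1.] [520. 262.  -1.] [520. 267.  -0.]
200 [524. 224.   1.] [524. 227.  -0.] [524. 262.  -0.] [524. 267.   1.]
205 [529. 224.  -1.] [529. 227.   1.] [528. 262.   1.] [529. 268.   0.]
210 [533. 224.   0.] [533. 227.   0.] [533. 263.   0.] [533. 268.   1.]
215 [538. 223.  -0.] [538. 227.   1.] [537. 263.   1.] [537. 268.   1.]
220 [542. 223.   1.] [542. 227.   0.] [542. 263.   0.] [542. 268.   0.]
225 [547. 223.   1.] [547. 227.  -0.] [547. 263.  -0.] [547. 268.  -0.]
230 [551. 223.   1.] [552. 227.  -0.] [551. 263.   1.] [552. 268.   0.]
235 [556. 223.   0.] [556. 227.   1.] [556. 263.   0.] [556. 268.   1.]
240 [561. 223.   1.] [561. 226.   1.] [561. 263.   0.] [561. 268.   1.]
245 [566. 223.   0.] [566. 226.   0.] [566. 263.   0.] [567. 268.  -0.]
250 [571. 223.   0.] [571. 226.   1.] [571. 263.   1.] [571. 268.   1.]
255 [511. 233. 115.] [512. 235. 114.] [512. 255. 114.] [511. 258. 115.]
```

View pics/w2.png

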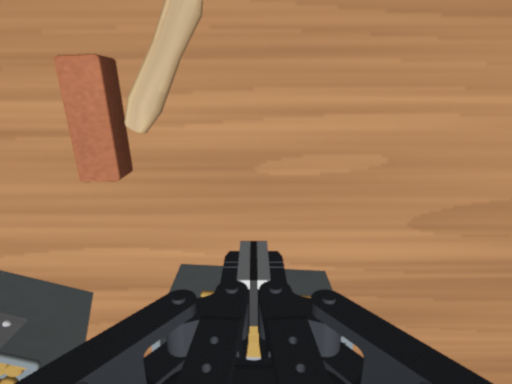

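Call:
play_rows(
  increments=[
    [-4, 0, -4.5, 0, -1],
    [-8, 0, -9, 0, -1],
    [-12.5, 0, -13, 0, -1],
    [-17.5, 0, -17, 0, -1],
    [-22.5, 0, -20, 0, -1],
    [-28, 0, -23, 0, -1],
    [-33.5, 0, -25, 0, -1],
    [-39.5, 0, -26, 0, -1],
    [-45, 0, -26, 0, -1],
    [-50, 0, -26, 0, -1],
    [-52, 0, -26, 0, -1],
  ],
)

```text
t: 5.43
position: [572.1, 246.9, 143.0]
orientation: [0.0, 0.001, 1.0, 0.0]
wrist_force: [-1.6, -1.1, 0.8]
opening: -0.1
gripper_force: 0.5
```

```bash
python3 - <<'E'
from h import *
P,R,s=pose();print(P.round(1),s["wrist_force"])
p,d=viewer.read_camera("side");q=p[150:280,110:280,::-1];cv2.imwrite("pics/s2.png",cv2.resize(q,None,fx=4,fy=4))
E
```

```text
[572.1 246.9 143. ] [-1.62275578 -1.05959673  0.80983154]
```

View pics/s2.png

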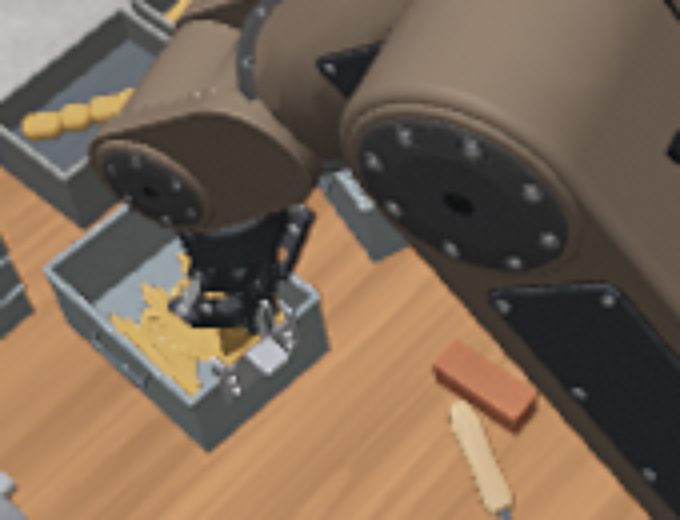

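Call:
play_rows(
  increments=[
    [-5, 0, -2, 0, -1],
    [-10, 0, -2, 0, -1],
    [-16, 0, -2, 0, -1],
    [-22, 0, -2, 0, -1],
    [-28, 0, 0, 0, -1],
    [-34, 0, 3, 0, -1],
    [-39, 0, 7, 0, -1],
    [-44, 0, 12, 0, -1],
    [-47, 0, 17, 0, -1],
    [-49, 0, 22, 0, -1],
    [-50.5, 0, 26, 0, -1],
    [-51.5, 0, 29, 0, -1],
    [-51.5, 0, 30, 0, -1],
    [-51.5, 0, 30, 0, -1],
  ],
)

```text
t: 6.65
position: [622.7, 246.9, 113.0]
orientation: [-0.0, 0.001, 1.0, 0.0]
wrist_force: [0.3, -0.7, 0.3]
opening: 0.0
gripper_force: 0.0
```

Call:
play_rows(
  increments=[
    [0, 0, 1, 0, -1],
    [0, 0, 2, 0, -1],
    [0, 0, 3, 0, -1],
    [0, 0, 3, 0, -1],
  ],
)

```text
t: 6.98
position: [622.8, 246.9, 110.4]
orientation: [0.0, 0.001, 1.0, 0.0]
wrist_force: [-0.0, 0.4, -0.3]
opening: -0.1
gripper_force: 0.2
```

Call:
play_rows(
  increments=[
    [0, 0, 0.5, 0, -1],
    [0, 0, 1, 0, -1],
    [0, 0, 1.5, 0, -1],
    [0, 0, 1.5, 0, -1],
  ],
)

```text
t: 7.32
position: [622.8, 246.9, 109.5]
orientation: [0.0, 0.001, 1.0, 0.0]
wrist_force: [-0.3, -0.3, 6.5]
opening: 0.2
gripper_force: 3.2
```

Contact at the stop (6.5 N). Retract and look.

Call:
play_rows(
  increments=[
    [0, 0, -5, 0, -1],
    [0, 0, -15, 0, -1],
    [0, 0, -40, 0, -1],
    [20, 0, -70, 0, -1],
    [50, 0, -100, 0, -1],
    [80, 0, -130, 0, -1],
    [110, 0, -160, 0, -1],
    [130, 0, -180, 0, -1],
    [145, 0, -190, 0, -1],
    [145, 0, -190, 0, -1],
    [145, 0, -190, 0, -1],
  ],
)

```text
t: 8.23
position: [477.6, 247.3, 300.0]
orientation: [0.001, 0.001, 1.0, 0.0]
wrist_force: [0.5, 0.2, -0.1]
opening: 0.2
gripper_force: 0.0
```

```bash
python3 - <<'E'
from h import *
P,R,s=pose();print(P.round(1),s["wrist_force"])
p,W=wrist("w3")
p,d=viewer.read_camera("top");q=p[90:230,100:240,::-1];cv2.imwrite("pics/t3.png",cv2.resize(q,None,fx=4,fy=4))
for v in range(168,184): print(v,[world("top",d,[[u,v]])[0].round() for u in(132,144)])
vv,uu=np.mgrid[150:190,115:165];A=world("top",d,np.c_[uu.ravel(),vv.ravel()]);A=A[(A[:,2]>92)&(A[:,2]<170)&(A[:,0]>595)&(abs(A[:,1]-247)<24)]
print(len(A),A.min(0),A.max(0),np.polyfit(A[:,0],A[:,2],1) if len(A)>3 else 0)
E
```

```text
[477.6 247.3 300. ] [ 0.45466123  0.18190298 -0.06386351]
168 [array([611., 301.,   4.]), array([597., 235.,  98.])]
169 [array([608., 300.,   8.]), array([595., 236.,  94.])]
170 [array([592., 268.,  98.]), array([592., 236.,  96.])]
171 [array([590., 268.,  97.]), array([589., 235.,  97.])]
172 [array([587., 268.,  97.]), array([586., 234., 101.])]
173 [array([584., 268.,  95.]), array([584., 235.,  98.])]
174 [array([584., 275.,  78.]), array([582., 237.,  91.])]
175 [array([590., 301.,   3.]), array([579., 238.,  89.])]
176 [array([588., 302.,   0.]), array([576., 237.,  92.])]
177 [array([585., 303.,  -2.]), array([574., 237.,  90.])]
178 [array([582., 302.,   2.]), array([571., 237.,  91.])]
179 [array([578., 301.,   4.]), array([568., 237.,  90.])]
180 [array([576., 302.,   1.]), array([566., 237.,  89.])]
181 [array([573., 302.,   1.]), array([563., 238.,  87.])]
182 [array([570., 302.,   1.]), array([570., 266.,  -0.])]
183 [array([567., 301.,   3.]), array([566., 266.,   1.])]
335 [595.08881572 223.35774581  92.09256167] [648.16047857 270.97071306 102.3924077 ] [1.23305561e-03 9.60528974e+01]
```

View pics/t3.png

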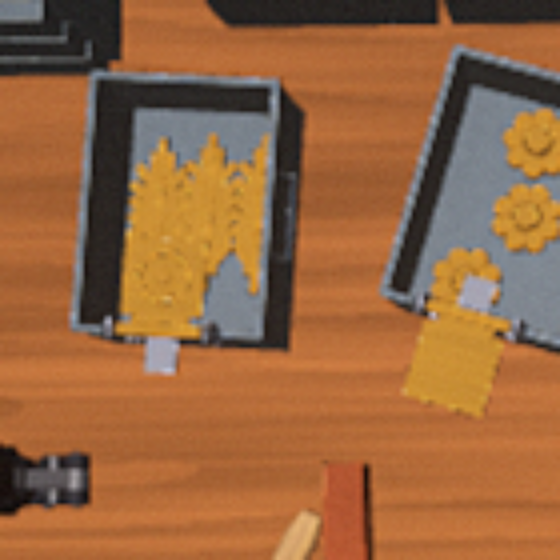

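The tag lies flat in the leaves tray: its slope is about 0.001, and the ring shows near (165,270) in the crop. The rosettes' tag is unchanged, and the arm is clear.

```bash
python3 -c "
from cell import close_job
print(close_job())"
```

```text
the job is handed in; nothing more can be done
None
```

The leaves' tag was pushed over and lies flat in its tray with the ringed face up, the arm is clear, no other object was touched on purpose, and the job is handed in (its verdict wasn't shown).

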